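Index the circuit-board turntable to its next notch

TASK

Turn the circuit-board turntable anticlockwise (seen from above) to its next notch: pull up the spring plunger by its ring until the pin leaves its notch, swing the table round by the ring, and let the pin drop fully home in the first notch it comes to, then let go. Stop pushing as soon as you feel a notch hold the pin, and never force the pin against the metal with more than about 30 N; do not touch the board and leave the things lying around it where they are.

Things in the scene. Friction and masses are not known exactly. Their poses are not given: they have to be found in the camera images.
- base: round board holder fixed to the bench: base disc 274 mm in diameter, its top 20 mm above the bench. Origin on the bench, on the turntable's vertical pivot axis; z up; its -x axis points to the plunger's place at table angle 0. Raised segments (aluminium, and an adjustable steel one overlapping and continuing it anticlockwise) stand on it, cut by radial notches for the plunger's pin.
- index_top (a point): point on the pivot axis level with the segments' top, 30 mm above the bench; x, z as the base's. Radial notches 10.5 mm wide. The pin starts in a notch at table angle 0. The next, in the steel segment, is set anew each time, not measured: 32 to 48 degrees anticlockwise of the first, smooth unbroken top up to it. Another, unwanted, follows 24 degrees later.
- turntable (a joint): turntable angle on the base, rad: 0 at the start, positive anticlockwise seen from above, 0.56 to 0.84 at the next notch. Aluminium disc, 176 mm in diameter, top 46 mm above the bench, with an arm 34 mm wide reaching 130 mm from the pivot. Stays where left; it takes about 2 N at the ring to turn, up to 10 N with the pin riding on the segments.
- plunger (a joint): lift of the spring plunger on the arm, m: 0 = pin fully down in a notch; 0.0085 = tip level with the segments' top (just out of the notch, or riding on top); 0.014 = hard stop. The spring presses down with 6 N at 0, 9.5 N at 0.0085, 11.6 N at 0.014. The pin, 8 mm thick with a round tip, has 2.5 mm of play in a notch; upright notch sides hold it unless pulled up.
- pull_ring (a point): centre of the plunger's upright steel ring, 115 mm from the pivot, 88 mm above the bench with the pin down; moves with table and plunger. Round bar 8 mm thick, 40 mm outer diameter. x outward from the pivot (ring in the x-z plane), y along the swing: fingers close along y, from above. The stem's 22 mm thick housing on the arm tops out 27 mm below this point (pin down).
- board: dark green circuit board, 96 x 88 mm, with parts on it, clamped on the turntable between black rails; its tallest part is 72 mm above the bench. Origin on the bench at the pivot axis; turns with the table. Not to be touched.
- tape_roll: cream roll of tape lying flat, 90 mm outer diameter, 18 mm high, origin at its underside centre; bystander, leave it
- spool: aluminium solder-wire spool standing, 54 mm in diameter, 50 mm high, origin at its underside centre; bystander, leave it
- screwdriver: screwdriver lying on the bench, origin at its underside middle; bystander, leave it
- jar: clear jar with a white lid, 48 mm in diameter, 60 mm high, origin at its underside centre; bystander, leave it

How it is judged:
On the way, in this order (a step that is already met when the one before it is completed fails the run):
1. the plunger is pulled up so that its pin is clear of the first notch (value of joint plunger above 0.0075 m), for 0.05 s.
2. the turntable is swung anticlockwise off the first notch (value of joint turntable above 0.2 rad), for 0.05 s.
At the end, for the whole second after the job is handed in: The pin is fully down (lift under 2 mm) in the next notch anticlockwise (turntable angle between 0.53 and 0.87 rad, where only that notch lies) and the turntable is at rest (value of joint plunger below 0.002 m and value of joint turntable between 0.53 and 0.87 rad and velocity of joint turntable between -0.02 and 0.02 rad/s); the robot touches nothing.
It fails at once if the pin is forced against a notch or the top of a segment (more than 35 N between plunger and base) (contact force between plunger and base above 35 N).
It fails at once if the board is touched (contact force between the arm and board above 1 N).
It fails at once if a bystander is moved by more than 15 mm (distance of any of tape_roll, spool, screwdriver, jar from where it was at the start of the episode above 0.015 m).
It also fails if it takes over 51 s, if anything falls off the work surface, if the arm or the gripper's body presses on something with over 40 N, if the wrist force passes 120 N, or if a joint passes its speed limit or range.

ROBOT

A 7-joint arm with a two-finger parallel gripper is mounted at the origin on the work surface. World frame = base frame: x ahead of the robot, y to its left, z up, the work surface at z = 0. Lengths are in m, angles in rad, forces in N, time in s.
With the tool pointing down it reaches from about 0.425 to 0.875 m from the base axis. Payload 4.7 kg.
Tool frame: the origin (TCP) lies midway between the tips of the shut fingers; the grasp point (between the pads) lies 19 mm behind it (ctrl.grip_point_offset is the distance from the TCP to the grasp point, in m); z points along the fingers, y is the line along which they close (so a half turn about z gives the same grasp; the last joint's range is limited). The gripper opens to 87 mm and grips with 3 to 60 N. Pads are 19 mm wide; open, the fingers measure 117 mm over their backs; the gripper's body (75 mm by 190 mm) begins 51 mm behind the grasp point.
Start: joints at [1.127, 0.321, -0.07, 1.45, 0.023, 1.371, -0.057], TCP at [0.287, -0.583, 0.223] pointing down, gripper open.
Joint ranges: [-2.86, 2.86], [-0.3, 2.09], [-1.38, 1.24], [0.06, 2.45], [-1.56, 4.7], [0.09, 2.05], [-2.69, 2.69]. Speed limits (rad/s): [2.57, 2.57, 3.14, 3.14, 3.14, 3.14, 3.14].

INTERFACE

Orientations are given as a rotation vector (axis times angle).
In Python, from bench import ctrl gives the robot as it stands.
- The arm moves only by the tool move_arm, never from a script. Its argument "increments" is text: rows parted by semicolons, each of 7 numbers parted by spaces: the shift along the world's x, y, z in mm, then the turn, a rotation vector about the world's x, y, z in degrees, then the closure in counts, from 0 (fully open) to 255 (shut). A call has exactly 8 rows; each row shifts and turns the commanded pose from where the row before left it; what a row does not reach is not made up. A row lasts 1/12 s, in which the tool goes at most 41.7 mm and 7.16 degrees, less where a joint would pass 70% of its speed; a pose out of reach is approached as far as the arm can. A call with a gripper value outside its range is refused whole. The fingers move at their own pace and stop on an object; "grip_force" is the grip in N (left out, the last holds). Time passes only in rows, so rows that do not move let the fingers close, or fill a call up. It gives the time, the measured TCP pose, the force, the opening and the grip force at its end, in the units of the state.
- ctrl.get_state(): the state, without advancing time (a new reading comes with each control period).
- ctrl.get_image(name): name is "side" or "top"; returns a dict with "frame" (400x640x3 uint8, red, green, blue), "depth" (400x640 float32, m along the optical axis (not along the pixel's ray), 0 where there is no reading), "fx", "fy", "cx", "cy" (pixels), "k1" (the pictures are not rectified: a ray, as slopes to the right and down, at radius r is drawn at 1 + k1 r^2 times it, then the intrinsics apply), "position" and "orientation" of the camera in the world. Camera axes: x right, y down, z forward; pixel columns grow to the right and rows downward; lengths in m; the calibration is good to about 2 mm. A picture is of the moment at which its call begins.
- ctrl.close_job(): hands the job in; it is judged then, once.
Trained networks look in a picture, given as the dict that the camera call returned (one of the last four; its "shot" number tells which), for a name from the list of things; names that differ only in an ending like _2 or _b are one class to them, and where a whole thing is asked for, a point or a joint stands for the part that bears it (a point fixed in the world has none). Each returns a list of dicts, best first, with "score" (0 to 1); they miss things now and then, are a little off and sometimes report something else, mostly with a low value. They report only what shows in the picture. A call takes as long as a camera call.
- ctrl.find_in(target, picture): "centre" ([x, y, z] in m, in world coordinates, good to about 4 mm: the middle of the surface that is visible of it).
- ctrl.silhouettes(target, picture): "region" (400x640 bool, what is visible of it).
The state is a dict: "time": time; "joint_positions": joint angles; "qd": joint speeds; "joint_torque": joint torques, N m; "position": TCP position; "tool_rot": TCP orientation; "ft_force": force on the tool from outside, world axes, zero at the start; "torque": the same for the moment, N m; "grip_width": opening from 0.0 (shut) to 1.0 (fully open); "grip_force": force on a finger pad.
Only numpy, scipy, OpenCV 4.12 (cv2) and the standard library are available. Lean on these libraries where they do the work, as an engineer would, in place of code of your own. Each camera call takes 0.05 s, during which the arm holds its last target. There are 200 camera calls.

## Working session

There is one attempt and no reset: what is moved stays moved. The work goes in short steps, Python scripts to look and compute and a tool call to move; the robot and the scene stay as the last step left them, time stands still between calls to the robot, and variables do not carry over. Pictures are saved under pics/ and viewed, at most 10 in all, crops included, and the job is handed in when it is done.

Besides the shell and the picture viewer there is one more tool, called after ">>>" as a command line: name --argument value ..., lists and objects as JSON in quotes. move_arm: Moves the arm, as the interface text tells. Its arguments: {"type":"object","properties":{"increments":{"type":"string"},"grip_force":{"type":"number"}},"required":["increments"]}

```bash
mkdir -p pics; python3 - <<'E'
from bench import ctrl
import cv2,numpy as np
s=ctrl.get_state();print(s['time'],s['position'],s['tool_rot'],s['ft_force'],s['grip_width'])
for n in ['side','top']:
    p=ctrl.get_image(n);cv2.imwrite(f'pics/{n}0.png',p['frame'][...,::-1])
    print(n,p['position'],p['orientation'],p['fx'],p['k1'])
    for t in ['base','turntable','pull_ring','plunger','board','tape_roll','spool','screwdriver','jar']:
        print(t,[(np.round(d['centre'],3),round(d['score'],2)) for d in ctrl.find_in(t,p)[:2]])
E
```

```text
0.0 [ 0.28696707 -0.58260218  0.22146182] [-3.05785222e+00 -7.12445460e-01  8.95398045e-04] [-0.46861039  0.54680222  0.01176203] 1.0008134419869927
side [0.01407296 0.79494924 1.13591499] [-0.84260401  2.60638295 -1.01594965] 509.8144723471787 -0.024016652370280445
base [(array([ 0.583, -0.01 ,  0.032]), 0.75)]
turntable [(array([ 0.585, -0.033,  0.043]), 0.71)]
pull_ring [(array([ 0.485, -0.034,  0.093]), 0.57)]
plunger []
board [(array([ 0.583, -0.013,  0.032]), 0.65), (array([ 0.598, -0.043,  0.057]), 0.55)]
tape_roll [(array([0.449, 0.316, 0.025]), 0.82)]
spool [(array([0.666, 0.298, 0.048]), 0.61)]
screwdriver [(array([ 0.46 , -0.376,  0.018]), 0.68)]
jar []
top [0.42220011 0.00531483 1.36208585] [-2.12823     2.19059012 -0.12625765] 482.7461072699667 0.05065734616747005
base [(array([ 0.593, -0.042,  0.028]), 0.73)]
turntable [(array([ 0.596, -0.043,  0.04 ]), 0.75)]
pull_ring [(array([ 0.482, -0.033,  0.102]), 0.55)]
plunger [(array([ 0.477, -0.035,  0.102]), 0.52)]
board [(array([ 0.598, -0.041,  0.059]), 0.57)]
tape_roll []
spool [(array([0.668, 0.286, 0.05 ]), 0.79)]
screwdriver [(array([ 0.457, -0.374,  0.023]), 0.88)]
jar [(array([ 0.482, -0.032,  0.102]), 0.72), (array([ 0.71 , -0.309,  0.06 ]), 0.55)]
```

View pics/top0.png

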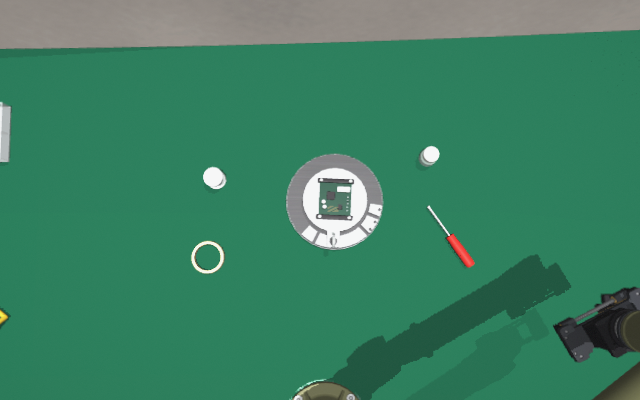

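View pics/side0.png

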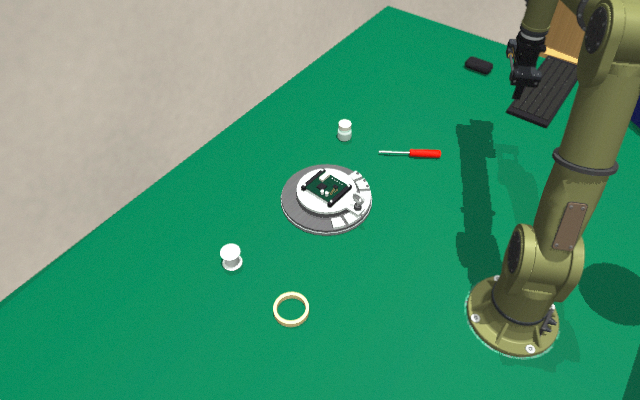

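```bash
cat > h.py <<'E'
import numpy as np,cv2
from bench import ctrl
from scipy.spatial.transform import Rotation as R
def cloud(p):
    v,u=np.mgrid[0:400,0:640].astype(float)
    K=np.array([[p['fx'],0,p['cx']],[0,p['fy'],p['cy']],[0,0,1]])
    xy=cv2.undistortPoints(np.stack([u.ravel(),v.ravel()],1)[:,None],K,np.array([p['k1'],0,0,0.]))[:,0]
    d=p['depth'].ravel()[:,None]
    return (R.from_rotvec(p['orientation']).apply(np.hstack([xy,np.ones_like(d)])*d)+p['position']).reshape(400,640,3)
def circ(q,n=6):
    for _ in range(n):
        A=np.c_[2*q,np.ones(len(q))];s=np.linalg.lstsq(A,(q**2).sum(1),rcond=None)[0]
        r=np.sqrt(s[2]+s[0]**2+s[1]**2);e=abs(np.hypot(*(q-s[:2]).T)-r);q=q[e<max(.002,2*np.median(e))]
    return s[:2],r,len(q)
E
python3 - <<'E'
from h import *
for n in ['top','side']:
    p=ctrl.get_image(n);X=cloud(p)
    reg=np.hypot(X[...,0]-.597,X[...,1]+.043)<.17
    if n=='top':
        m=(reg&(X[...,2]>.012)&(X[...,2]<.12)).astype(np.uint8)
        cs=max(cv2.findContours(m,0,1)[0],key=len)[:,0]
        P=X[cs[:,1],cs[:,0]]
        print('base',circ(P[:,:2]),'zmed',np.median(X[reg&(X[...,2]>.012)][:,2]))
        m=(reg&(X[...,2]>.04)).astype(np.uint8);cs=max(cv2.findContours(m,0,1)[0],key=len)[:,0]
        print('disc',circ(X[cs[:,1],cs[:,0]][:,:2]), np.percentile(X[...,2][m>0],[10,30,50]))
    q=X[(np.hypot(X[...,0]-.483,X[...,1]+.034)<.035)&(X[...,2]>.072)&(X[...,2]<.13)]
    print(n,len(q),q.mean(0),q.min(0),q.max(0));
    if len(q)>3:
        w,V=np.linalg.eigh(np.cov(q[:,:2].T));print(np.sqrt(w),V[:,1])
    for t in ['board','pull_ring']:
        for r in ctrl.silhouettes(t,p)[:1]:
            g=r['region'];Y=X[g];print(t,round(r['score'],2),g.sum(),np.median(Y,0))
    f=cv2.resize(p['frame'][140:260,270:400] if n=='top' else p['frame'][150:240,270:390],None,fx=5,fy=5 if n!='top' else 4.6,interpolation=2)
    cv2.imwrite(f'pics/z{n}.png',f[...,::-1])
E
```

```text
base (array([ 0.60148499, -0.046161  ]), np.float64(0.13323733711459593), 218) zmed 0.03232188371906097
disc (array([ 0.60213442, -0.04522488]), np.float64(0.08641867704970406), 136) [0.04426357 0.046826   0.04978407]
top 46 [ 0.48634671 -0.03635363  0.10181514] [ 0.46969871 -0.04007221  0.07521184] [ 0.50638906 -0.03159959  0.11117077]
[0.00234654 0.01068546] [-0.99694175  0.0781483 ]
board 0.77 986 [ 0.60159726 -0.04563231  0.06144549]
side 82 [ 0.48453761 -0.03378246  0.09087999] [ 0.46746766 -0.04179869  0.07253545] [ 0.50176942 -0.02769569  0.10933742]
[0.00254203 0.01080086] [-0.99808357  0.06188038]
board 0.86 658 [ 0.5978565  -0.04210162  0.06170108]
```

View pics/ztop.png

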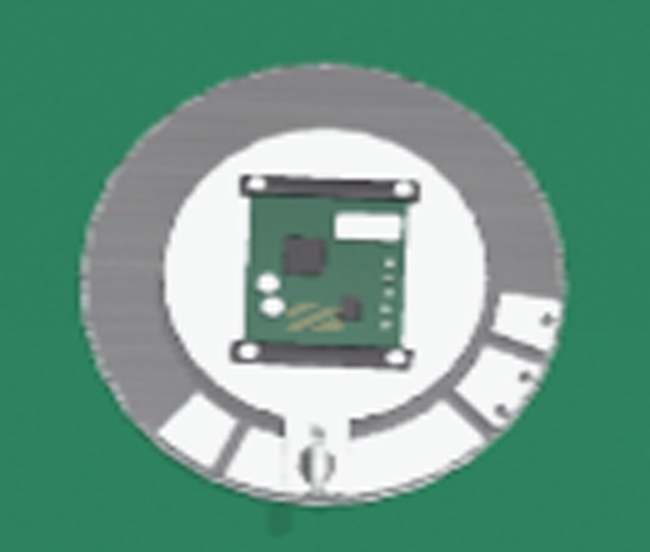

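```bash
python3 - <<'E'
from h import *
p=ctrl.get_image('top');X=cloud(p)
K=np.array([[p['fx'],0,p['cx']],[0,p['fy'],p['cy']],[0,0,1]])
c=np.array([.6008,-.0453])
# gray along arcs on segment top z=.03
Rm=R.from_rotvec(p['orientation']).inv()
g=cv2.GaussianBlur(cv2.cvtColor(p['frame'],cv2.COLOR_RGB2GRAY),(0,0),.6)
th=np.arange(-45,100,1.);a=np.deg2rad(180-4.8+th)
out=[]
for r in np.arange(.103,.131,.003):
    P=np.c_[c+r*np.c_[np.cos(a),np.sin(a)],np.full(len(a),.03)]
    q=Rm.apply(P-p['position']);px=cv2.projectPoints(q,np.zeros(3),np.zeros(3),K,np.array([p['k1'],0,0,0.]))[0][:,0]
    out.append(cv2.remap(g,px[:,0].astype('f4'),px[:,1].astype('f4'),1)[:,0])
o=np.mean(out,0)
print([(int(t),int(x)) for t,x in zip(th,o) if -40<t<-15 or t>20])
E
```

```text
[(-39, 239), (-38, 239), (-37, 239), (-36, 238), (-35, 238), (-34, 238), (-33, 238), (-32, 238), (-31, 238), (-30, 237), (-29, 237), (-28, 236), (-27, 228), (-26, 207), (-25, 174), (-24, 151), (-23, 151), (-22, 172), (-21, 206), (-20, 228), (-19, 237), (-18, 239), (-17, 238), (-16, 238), (21, 242), (22, 242), (23, 241), (24, 242), (25, 241), (26, 241), (27, 241), (28, 243), (29, 243), (30, 243), (31, 243), (32, 243), (33, 243), (34, 244), (35, 243), (36, 242), (37, 242), (38, 244), (39, 243), (40, 243), (41, 242), (42, 243), (43, 243), (44, 242), (45, 232), (46, 204), (47, 167), (48, 143), (49, 136), (50, 156), (51, 196), (52, 225), (53, 229), (54, 222), (55, 221), (56, 229), (57, 240), (58, 243), (59, 244), (60, 244), (61, 244), (62, 244), (63, 242), (64, 236), (65, 227), (66, 224), (67, 230), (68, 235), (69, 225), (70, 194), (71, 160), (72, 140), (73, 136), (74, 155), (75, 198), (76, 229), (77, 241), (78, 244), (79, 244), (80, 240), (81, 232), (82, 226), (83, 227), (84, 235), (85, 242), (86, 243), (87, 236), (88, 213), (89, 178), (90, 152), (91, 141), (92, 138), (93, 138), (94, 137), (95, 137), (96, 137), (97, 136), (98, 136), (99, 136)]
```

>>> move_arm --increments "12.4 34.2 0 0 0 -1.95 0;12.4 34.2 0 0 0 -1.95 0;12.4 34.2 0 0 0 -1.95 0;12.4 34.2 0 0 0 -1.95 0;12.4 34.2 0 0 0 -1.95 0;12.4 34.2 0 0 0 -1.95 0;12.4 34.2 0 0 0 -1.95 0;12.4 34.2 0 0 0 -1.95 0" --grip_force 40

```text
time: 2.02
position: [0.3868, -0.3078, 0.2228]
tool_rot: [3.128, 0.288, 0.0]
ft_force: [0.1, 0.0, -0.6]
grip_width: 1.0
grip_force: 0.0
```

>>> move_arm --increments "12.4 34.2 -5 0 0 -1.95 0;12.4 34.2 -5 0 0 -1.95 0;12.4 34.2 -5 0 0 -1.95 0;12.4 34.2 -5 0 0 -1.95 0;12.4 34.2 -5 0 0 -1.95 0;12.4 34.2 -5 0 0 -1.95 0;12.4 34.2 -5 0 0 -1.95 0;12.4 34.2 -5 0 0 -1.95 0"

```text
time: 2.68
position: [0.4861, -0.0342, 0.1828]
tool_rot: [3.138, -0.139, 0.002]
ft_force: [0.3, -0.9, 0.7]
grip_width: 0.997
grip_force: 0.0
```

>>> move_arm --increments "0 0 -15 0 0 0 0;0 0 -15 0 0 0 0;0 -1 -15 0 0 0 0;0 0 -15 0 0 0 0;0 0 -15 0 0 0 0;0 0 -15 0 0 0 0;0 0 -12 0 0 0 0;0 0 -6 0 0 0 0"

```text
time: 3.35
position: [0.4847, -0.0369, 0.0731]
tool_rot: [-3.138, 0.136, 0.003]
ft_force: [-0.5, -0.1, -0.0]
grip_width: 1.0
grip_force: 0.0
```

>>> move_arm --increments "0 0 0 0 0 0 140;0 0 0 0 0 0 180;0 0 0 0 0 0 200;0 0 0 0 0 0 210;0 0 0 0 0 0 215;0 0 0 0 0 0 215;0 0 0 0 0 0 215;0 0 0 0 0 0 215"

```text
time: 4.02
position: [0.4858, -0.0369, 0.0748]
tool_rot: [3.138, -0.136, 0.0]
ft_force: [-0.8, 0.2, -0.0]
grip_width: 0.479
grip_force: 0.0
```

```bash
python3 - <<'E'
from h import *
s=ctrl.get_state();print(s['position'],s['ft_force'],s['grip_width'],s['grip_force'])
p=ctrl.get_image('side');f=p['frame'][130:250,270:430];cv2.imwrite('pics/g1.png',cv2.resize(f,None,fx=5,fy=5,interpolation=2)[...,::-1])
E
```

```text
[ 0.48577446 -0.03694291  0.07477043] [-0.83121293  0.20401881 -0.03657872] 0.4790262309496604 0.0
```

View pics/g1.png

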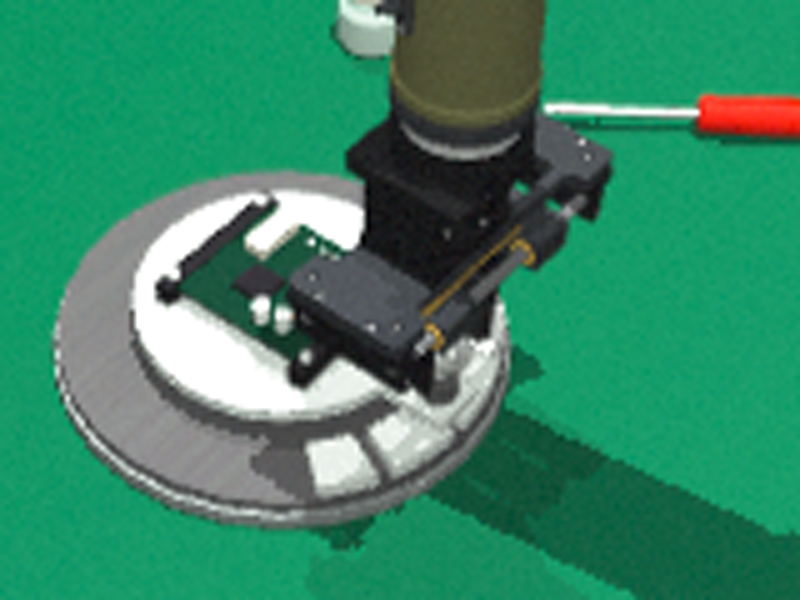

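>>> move_arm --increments "0 0 0 0 0 0 225;0 0 0 0 0 0 225;0 0 0 0 0 0 225;0 0 0 0 0 0 235;0 0 0 0 0 0 240;0 0 0 0 0 0 240;0 0 0 0 0 0 245;0 0 0 0 0 0 250" --grip_force 8

```text
time: 4.73
position: [0.4857, -0.0364, 0.0746]
tool_rot: [-3.138, 0.136, 0.0]
ft_force: [0.0, 1.8, 0.3]
grip_width: 0.081
grip_force: 7.9
```

>>> move_arm --increments "0 0.5 0 0 0 0 255;0 0 0 0 0 0 255;0 0 0 0 0 0 255;0 0 1 0 0 0 255;0 0 1 0 0 0 255;0 0 1 0 0 0 255;0 0 1 0 0 0 255;0 0 1 0 0 0 255" --grip_force 40

```text
time: 5.4
position: [0.4856, -0.0364, 0.0793]
tool_rot: [-3.138, 0.136, 0.0]
ft_force: [3.5, 1.7, -8.8]
grip_width: 0.07
grip_force: 39.6
```

>>> move_arm --increments "0 0 1 0 0 0 255;0 0 1 0 0 0 255;0 0 1 0 0 0 255;0 0 1 0 0 0 255;0 0 1 0 0 0 255;0 0 1 0 0 0 255;0 0 0 0 0 0 255;0 0 0 0 0 0 255"

```text
time: 6.07
position: [0.4856, -0.0364, 0.0855]
tool_rot: [3.139, -0.136, -0.0]
ft_force: [4.6, 2.0, -11.2]
grip_width: 0.077
grip_force: 39.6
```

>>> move_arm --increments "-0.2 -3 0 0 0 1.5 255;-0.1 -3 0 0 0 1.5 255;0 -3 0 0 0 1.5 255;0 -3 0 0 0 1.5 255;0.1 -3 0 0 0 1.5 255;0.2 -3 0 0 0 1.5 255;0.3 -3 0 0 0 1.5 255;0.3 -3 0 0 0 1.5 255"

```text
time: 6.73
position: [0.4863, -0.0595, 0.0855]
tool_rot: [-3.134, -0.195, -0.0]
ft_force: [5.4, 2.9, -10.6]
grip_width: 0.071
grip_force: 39.6
```

>>> move_arm --increments "0.4 -3 0 0 0 1.5 255;0.5 -3 0 0 0 1.5 255;0.6 -3 0 0 0 1.5 255;0.7 -2.9 0 0 0 1.5 255;0.7 -2.9 0 0 0 1.5 255;0.8 -2.9 0 0 0 1.5 255;0.9 -2.9 0 0 0 1.5 255;1 -2.8 0 0 0 1.5 255"

```text
time: 7.4
position: [0.4918, -0.0825, 0.0853]
tool_rot: [-3.096, -0.521, 0.0]
ft_force: [4.8, 3.8, -10.7]
grip_width: 0.069
grip_force: 39.6
```

>>> move_arm --increments "1 -2.8 0 0 0 1.5 255;1.1 -2.8 0 0 0 1.5 255;1.2 -2.8 0 0 0 1.5 255;1.3 -2.7 0 0 0 1.5 255;1.3 -2.7 0 0 0 1.5 255;1.4 -2.7 0 0 0 1.5 255;1.5 -2.6 0 0 0 1.5 255;1.5 -2.6 0 0 0 1.5 255"

```text
time: 8.07
position: [0.5017, -0.1039, 0.0851]
tool_rot: [-3.024, -0.842, 0.001]
ft_force: [4.0, 4.6, -11.4]
grip_width: 0.069
grip_force: 39.6
```

```bash
python3 - <<'E'
from h import *
s=ctrl.get_state();print(s['position'],s['ft_force'],s['torque'],s['grip_width'],s['grip_force'])
p=ctrl.get_image('top');f=p['frame'][140:260,280:420];cv2.imwrite('pics/g2.png',cv2.resize(f,None,fx=5,fy=5,interpolation=2)[...,::-1])
E
```

```text
[ 0.50172081 -0.10385638  0.08507509] [  3.97521223   4.64490406 -11.37988924] [ 0.89130631 -0.96116691 -0.1004066 ] 0.06868934930244762 39.58985773664551
```

View pics/g2.png

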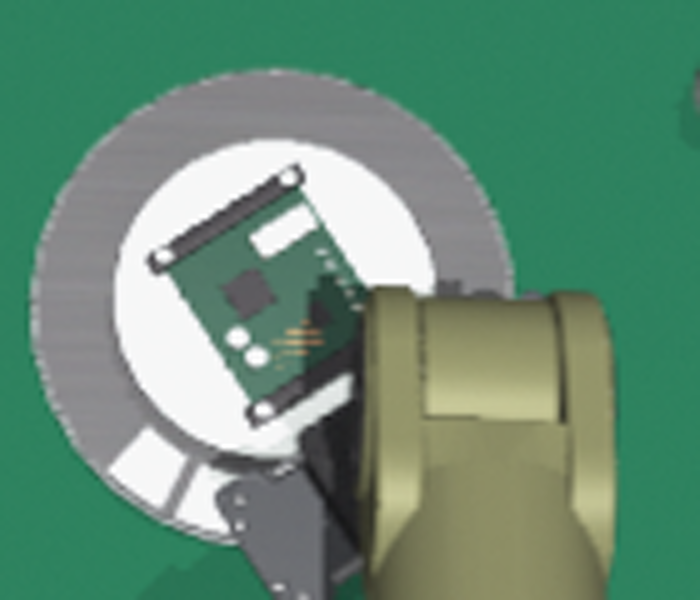

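>>> move_arm --increments "0.4 0.2 0 0 0 0 255;0.4 0.3 0 0 0 0 255;0 0 -0.5 0 0 0 255;0 0 -0.5 0 0 0 255;0 0 -0.5 0 0 0 255;0 0 0 0 0 0 255;0 0 0 0 0 0 255;0 0 0 0 0 0 255"

```text
time: 8.78
position: [0.5024, -0.1048, 0.0839]
tool_rot: [-3.027, -0.84, 0.002]
ft_force: [0.2, 3.4, -11.1]
grip_width: 0.065
grip_force: 39.6
```

>>> move_arm --increments "0 0 -0.3 0 0 0 255;0 0 0 0 0 0 255;0 0 -0.3 0 0 0 255;0 0 0 0 0 0 255;0 0 -0.2 0 0 0 255;0 0 0 0 0 0 255;0 0 0 0 0 0 255;0 0 0 0 0 0 255"

```text
time: 9.45
position: [0.5026, -0.105, 0.0833]
tool_rot: [-3.027, -0.84, 0.001]
ft_force: [-2.7, 3.8, -8.2]
grip_width: 0.069
grip_force: 39.6
```

>>> move_arm --increments "0 0 -0.2 0 0 0 255;0 0 0 0 0 0 255;0 0 -0.2 0 0 0 255;0 0 0 0 0 0 255;0 0 0 0 0 0 255;0 0 0 0 0 0 255;0 0 0 0 0 0 255;0 0 0 0 0 0 255"

```text
time: 10.12
position: [0.5026, -0.1051, 0.083]
tool_rot: [3.027, 0.84, -0.001]
ft_force: [-3.6, 3.2, -3.8]
grip_width: 0.071
grip_force: 39.6
```

>>> move_arm --increments "0 0 0 0 0 0 237;0 0 0 0 0 0 234;0 0 0 0 0 0 230;0 0 0 0 0 0 227;0 0 0 0 0 0 224;0 0 0 0 0 0 222;0 0 0 0 0 0 222;0 0 0 0 0 0 222" --grip_force 5

```text
time: 10.78
position: [0.5042, -0.1055, 0.0837]
tool_rot: [3.026, 0.839, 0.004]
ft_force: [0.3, 0.5, -0.6]
grip_width: 0.128
grip_force: 0.0
```

>>> move_arm --increments "0.8 -1.3 0 0 0 0.75 222;0.8 -1.3 0 0 0 0.75 222;0.8 -1.2 0 0 0 0.75 222;0.9 -1.2 0 0 0 0.75 222;0.9 -1.2 0 0 0 0.75 222;0.9 -1.2 0 0 0 0.75 222;0.9 -1.2 0 0 0 0.75 222;0.9 -1.2 0 0 0 0.75 222"

```text
time: 11.45
position: [0.5085, -0.1111, 0.0828]
tool_rot: [-2.972, -1.0, 0.004]
ft_force: [-4.9, 9.1, 6.3]
grip_width: 0.24
grip_force: 5.1
```

>>> move_arm --increments "0 0 0 0 0 0 222;0 0 0 0 0 0 222;0 0 0 0 0 0 222;0 0 0 0 0 0 222;0 0 0 0 0 0 222;0 0 0 0 0 0 222;0 0 0 0 0 0 222;0 0 0 0 0 0 222" --grip_force 20

```text
time: 12.12
position: [0.5085, -0.1118, 0.0828]
tool_rot: [-2.973, -0.999, 0.004]
ft_force: [-4.4, 7.5, 6.3]
grip_width: 0.131
grip_force: 4.5
```

```bash
python3 - <<'E'
from h import *
p=ctrl.get_image('top');X=cloud(p)
c=np.array([.6008,-.0453])
for r in ctrl.silhouettes('board',p)[:1]: print(cv2.minAreaRect(np.argwhere(r['region'])[:,::-1].astype('f4')))
q=ctrl.get_image('side')
f=np.vstack([cv2.resize(p['frame'][150:240,280:400],(720,300)),cv2.resize(q['frame'][150:230,280:400],(720,300),interpolation=2)])
f=np.hstack([cv2.resize(p['frame'][150:250,280:380],(400,400),interpolation=2),cv2.resize(q['frame'][150:250,280:380],(400,400),interpolation=2)])
cv2.imwrite('pics/g3.png',f[...,::-1])
E
```

```text
((334.5800476074219, 198.44003295898438), (32.20000076293945, 32.400001525878906), 53.13010025024414)
```

View pics/g3.png

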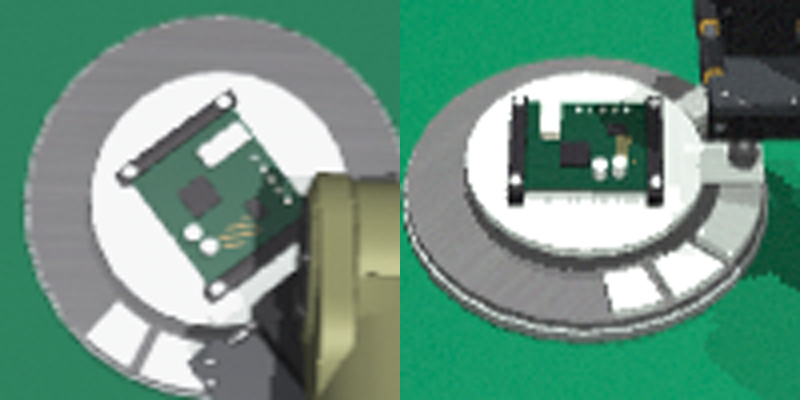

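>>> move_arm --increments "0.5 -0.6 0 0 0 0.4 222;0.5 -0.6 0 0 0 0.4 222;0.5 -0.6 0 0 0 0.4 222;0.5 -0.6 0 0 0 0.4 222;0.5 -0.6 0 0 0 0.4 222;0.5 -0.6 0 0 0 0.4 222;0.5 -0.6 0 0 0 0.4 222;0.5 -0.6 0 0 0 0.4 222"

```text
time: 12.93
position: [0.5112, -0.1152, 0.0826]
tool_rot: [-2.941, -1.082, 0.007]
ft_force: [-7.3, 9.7, 8.6]
grip_width: 0.13
grip_force: 6.0
```

>>> move_arm --increments "0 0 0.3 0 0 0 222;0 0 0.3 0 0 0 222;0.5 -0.6 0 0 0 0.4 222;0.5 -0.6 0 0 0 0.4 222;0.5 -0.6 0 0 0 0.4 222;0.5 -0.6 0 0 0 0.4 222;0 0 0 0 0 0 222;0 0 0 0 0 0 222"

```text
time: 13.6
position: [0.516, -0.1224, 0.0835]
tool_rot: [2.934, 1.121, 0.0]
ft_force: [-0.6, 1.8, -0.4]
grip_width: 0.132
grip_force: 0.6
```

>>> move_arm --increments "0.3 -0.3 0 0 0 0.2 222;0.3 -0.3 0 0 0 0.2 222;0.3 -0.3 0 0 0 0.2 222;0.3 -0.3 0 0 0 0.2 222;0 0 0 0 0 0 222;0 0 0 0 0 0 222;0 0 0 0 0 0 222;0 0 0 0 0 0 222"

```text
time: 14.27
position: [0.517, -0.1234, 0.0835]
tool_rot: [2.926, 1.142, -0.0]
ft_force: [-1.6, 0.8, -0.4]
grip_width: 0.126
grip_force: 0.7
```

```bash
python3 - <<'E'
from h import *
p=ctrl.get_image('top');q=ctrl.get_image('side')
f=np.hstack([cv2.resize(p['frame'][150:250,280:380],(400,400),interpolation=2),cv2.resize(q['frame'][150:250,290:390],(400,400),interpolation=2)])
cv2.imwrite('pics/g4.png',f[...,::-1])
E
```

```text
(no output)
```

View pics/g4.png

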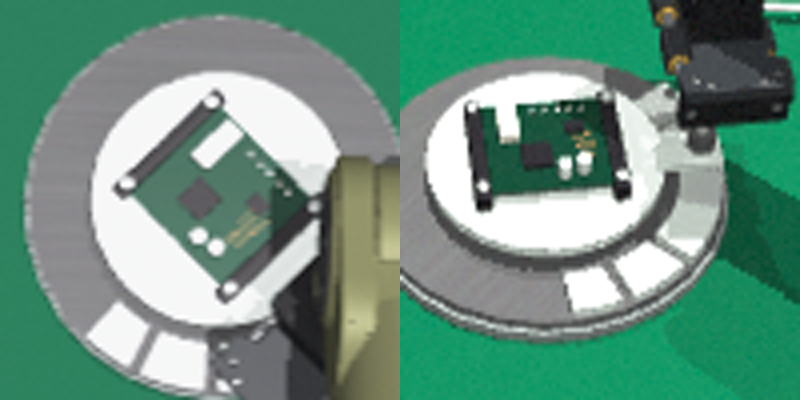

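>>> move_arm --increments "0.3 -0.3 0 0 0 0.2 222;0.3 -0.3 0 0 0 0.2 222;0.3 -0.3 0 0 0 0.2 222;0 0 0 0 0 0 222;0 0 0 0 0 0 222;0 0 0 0 0 0 222;0 0 0 0 0 0 222;0 0 0 0 0 0 222"

```text
time: 15.03
position: [0.5179, -0.1242, 0.0835]
tool_rot: [2.921, 1.157, -0.0]
ft_force: [-1.1, 0.6, 0.0]
grip_width: 0.132
grip_force: 0.8
```

>>> move_arm --increments "0.3 -0.3 0 0 0 0.2 222;0.3 -0.3 0 0 0 0.2 222;0.3 -0.3 0 0 0 0.2 222;0 0 0 0 0 0 222;0 0 0 0 0 0 222;0 0 0 0 0 0 222;0 0 0 0 0 0 222;0 0 0 0 0 0 222"

```text
time: 15.7
position: [0.5183, -0.1246, 0.0834]
tool_rot: [-2.914, -1.173, 0.002]
ft_force: [-4.7, 3.5, 1.8]
grip_width: 0.13
grip_force: 2.4
```

>>> move_arm --increments "0.3 -0.3 0 0 0 0.2 222;0.3 -0.3 0 0 0 0.2 222;0 0 0 0 0 0 222;0 0 0 0 0 0 222;0 0 0 0 0 0 222;0 0 0 0 0 0 222;0 0 0 0 0 0 222;0 0 0 0 0 0 222"

```text
time: 16.37
position: [0.5186, -0.1248, 0.0834]
tool_rot: [-2.909, -1.183, 0.003]
ft_force: [-6.3, 3.3, 3.5]
grip_width: 0.131
grip_force: 3.1
```

>>> move_arm --increments "0.3 -0.3 0 0 0 0.2 222;0.3 -0.3 0 0 0 0.2 222;0.3 -0.3 0 0 0 0.2 222;0 0 0 0 0 0 222;0 0 0 0 0 0 222;0 0 0 0 0 0 222;0 0 0 0 0 0 222;0 0 0 0 0 0 222"

```text
time: 17.03
position: [0.5188, -0.125, 0.0833]
tool_rot: [-2.901, -1.198, 0.004]
ft_force: [-7.8, 5.1, 4.6]
grip_width: 0.128
grip_force: 4.2
```

>>> move_arm --increments "0 0 0.3 0 0 0 222;0 0 0.3 0 0 0 222;0.3 -0.3 0 0 0 0.2 222;0.3 -0.3 0 0 0 0.2 222;0 0 0 0 0 0 222;0 0 0 0 0 0 222;0 0 0 0 0 0 222;0 0 0 0 0 0 222"

```text
time: 17.7
position: [0.5189, -0.125, 0.0834]
tool_rot: [-2.896, -1.208, 0.006]
ft_force: [-7.5, 5.4, 3.2]
grip_width: 0.128
grip_force: 4.5
```

>>> move_arm --increments "-0.5 0.5 0 0 0 0 200;-0.5 0.5 0 0 0 0 170;0 0 0 0 0 0 140;0 0 0 0 0 0 120;0 0 0 0 0 0 110;0 0 10 0 0 0 110;0 0 20 0 0 0 110;0 0 20 0 0 0 110"

```text
time: 18.37
position: [0.5198, -0.1261, 0.1349]
tool_rot: [-2.899, -1.208, 0.001]
ft_force: [0.1, 0.0, -0.5]
grip_width: 0.554
grip_force: 0.0
```

```bash
python3 - <<'E'
from h import *
s=ctrl.get_state();print(s['position'],s['tool_rot'],s['ft_force'],s['grip_width'])
for n in ['side','top']:
    p=ctrl.get_image(n);X=cloud(p);r=np.array([.5205,-.1275])
    q=X[(np.hypot(*(X[...,:2]-r).transpose(2,0,1))<.03)&(X[...,2]>.02)&(X[...,2]<.13)]
    print(n,np.sort(q[:,2])[-40:].round(3))
    c=p['frame'][150:250,290:390] if n=='side' else p['frame'][150:250,280:380]
    f=cv2.resize(c,(400,400),interpolation=2) if n=='side' else np.hstack([cv2.resize(c,(400,400),interpolation=2),f])
cv2.imwrite('pics/g5.png',f[...,::-1])
E
```

```text
[ 0.51977642 -0.12608488  0.13488283] [-2.89948155e+00 -1.20790904e+00  5.65223727e-04] [ 0.11726105  0.04371394 -0.51138748] 0.5536356929544645
side [0.09  0.09  0.091 0.092 0.093 0.093 0.094 0.094 0.094 0.096 0.097 0.097
 0.097 0.099 0.099 0.099 0.099 0.1   0.1   0.101 0.102 0.102 0.102 0.103
 0.103 0.103 0.104 0.104 0.105 0.105 0.105 0.105 0.105 0.105 0.105 0.105
 0.106 0.107 0.109 0.109]
top []
```

View pics/g5.png

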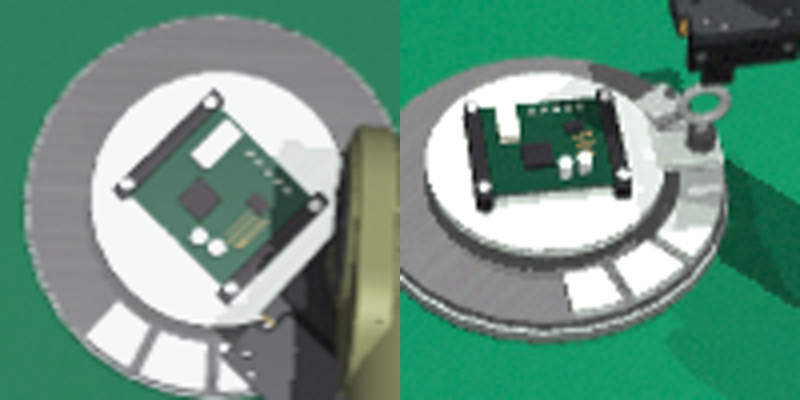

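>>> move_arm --increments "0 0 15 0 0 0 110;0 0 15 0 0 0 110;0 0 15 0 0 0 110;0 0 15 0 0 0 110;0 0 15 0 0 0 110;0 0 0 0 0 0 110;0 0 0 0 0 0 110;0 0 0 0 0 0 110"

```text
time: 19.13
position: [0.5195, -0.1261, 0.2082]
tool_rot: [-2.9, -1.208, 0.001]
ft_force: [0.2, 0.5, 0.2]
grip_width: 0.567
grip_force: 0.0
```

```bash
python3 - <<'E'
from h import *
p=ctrl.get_image('side');X=cloud(p);r=np.array([.5205,-.1275])
q=X[(np.hypot(*(X[...,:2]-r).transpose(2,0,1))<.035)&(X[...,2]>.072)&(X[...,2]<.13)]
print(len(q),q.mean(0),q.max(0),np.sort(q[:,2])[-5:])
if q[:,2].max()<.1125: print(ctrl.close_job())
E
```

```text
82 [ 0.51615032 -0.12086189  0.09081939] [ 0.53036311 -0.10688136  0.10981473] [0.10663664 0.10728095 0.10797485 0.10842016 0.10981473]
the job is handed in; nothing more can be done
None
```

The turntable is in its next notch at about 48° anticlockwise, with the pin fully down (ring top back at its starting height in the side camera). The gripper is clear, and I handed the job in at about 19 s; no verdict came back.

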